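Pop a tin out of the chute and trap it with the other finger

ROBOT

A 6-joint arm with a two-finger parallel gripper is mounted at the origin on a cart in front of the work surface, level with it; the furniture and walls round the work are solid. World frame = base frame: x ahead of the robot, y to its left, z up, the work surface at z = 0. Lengths are in m, angles in degrees, forces in N, time in s.
With the tool pointing down it reaches from about 0.375 to 0.9 m from the base axis. Payload 3.1 kg.
Tool frame: the origin (TCP) lies midway between the tips of the shut fingers; the grasp point (between the pads) lies 19 mm behind it; x points along the fingers, y is the direction in which the jaws open and shut, and the axes are right-handed (so a half turn about x gives the same grasp; the last joint's range is limited). The gripper opens to 85 mm and grips with 20 to 120 N. Pads are 22 mm wide; open, the fingers measure 114 mm over their backs; the gripper's body (76 mm by 85 mm) begins 54 mm behind the grasp point. The pads swing forward as they close: fully open they stand 13 mm farther back than shut.
Start: joints at [-86.259, 30.224, 82.088, -0, 67.689, -10.227], TCP at [0.151, -0.606, 0.231] pointing down, gripper open.
Joint ranges: [-176.69, 176.69], [-43.24, 126.21], [12.49, 139.97], [-82, 262], [0, 151.66], [-163.58, 163.58]. Speed limits (degrees/s): [159.86, 159.86, 180, 180, 180, 180].

INTERFACE

Orientations are given as a 3x3 rotation matrix whose columns are the frame's x, y, z axes.
In Python, from plant import manip gives the robot as it stands.
- The arm moves only by the shell command python3 -m pendant 'ROWS' [OPENING] [FORCE]. ROWS is JSON, a list of rows, each an object of numbers: "tx", "ty", "tz": the shift along the tool's x, y, z in m; "wx", "wy", "wz": the turn, a rotation vector about the tool's x, y, z in degrees. A call has 1 to 8 rows; each row is the pose to reach, as a shift and turn from the pose commanded when the call began, along the tool's axes at that moment; what a row does not reach only later rows make up. A row lasts 1/10 s, in which the tool goes at most 50 mm and 8.59 degrees, less where a joint would pass 70% of its speed; a pose out of reach is approached as far as the arm can. A call with a gripper value outside its range is refused whole. OPENING is the closure in counts, from 0 (fully open) to 255 (shut), set as the call begins (- or left out, the last holds). The fingers move at their own pace and stop on an object; FORCE is the grip in N (left out, the last holds). Time passes only in rows, so rows that repeat a pose let the fingers close. It gives the time, the measured TCP pose, the force and the opening at its end, in the units of the state.
- manip.observe(): the state, without advancing time (a new reading comes with each control period).
- manip.get_image(name): name is "side" or "top" or "wrist"; returns a dict with "pixels" (400x640x3 uint8, blue, green, red), "fx", "fy", "cx", "cy" (pixels), "distortion" ([k1, k2, p1, p2, k3] as OpenCV has them; the pictures are not rectified), "world_to_cam" (4x4, takes a point from world to camera coordinates); the wrist camera has in their place "mount" (4x4, takes a point from camera to tool coordinates, whose origin is the TCP and whose axes are the tool frame's). Camera axes: x right, y up, looking along -z (the intrinsics and any distortion apply to the point x, -y, -z); pixel columns grow to the right and rows downward; lengths in m; the calibration is good to about 2 mm. A picture is of the moment at which its call begins: read the wrist's pose just before it. There is no depth.
- manip.job_done(): hands the job in, once; it reports no verdict.
The state is a dict: "time": time; "q": joint angles; "joint_vel": joint speeds; "joint_torque": joint torques, N m; "ee_pos": TCP position; "eef_rot": TCP orientation; "force": force on the tool from outside, world axes, zero at the start; "torque": the same for the moment, N m; "finger_gap": finger opening in m.
Only numpy, scipy, OpenCV 4.12 (cv2) and the standard library are available. Lean on these libraries where they do the work, as an engineer would, in place of code of your own. Each camera call takes 0.05 s, during which the arm holds its last target.

TASK

Press the key of the tin dispenser with one finger, so that the tin pops out past the gate, and trap the tin on the chute with the other finger before it slides away off the end. Do not grasp, pinch or lift the tin, and leave the jar and the shaker beside the dispenser standing where they are. The program finishes while holding: one finger still keeps the key down and the other still stops the tin, which lies still on the chute.

Things in the scene. Friction and masses are not known exactly. Their poses are not given: they have to be found in the camera images.
- dispenser: Tin dispenser, fixed: a steel chute 235 mm long, 74 mm wide, on short legs, key housing beside its lower part, grey spring housing (top 95 mm above the worktop) at its upper end. Origin on the worktop under the gate, on the chute's centre line; x points horizontally UP the chute (the tin slides toward -x), y toward the key, z up. Side guides 68 mm apart inside stand 9 mm above the deck
- gate (a point): Middle of the gate, on the deck, 34 mm above the worktop: a steel tab 40 mm wide, 3 mm thick, 7.5 mm high, in front of the tin's nose; it goes down with the key. A sprung pusher behind the tin (2.7 N falling to 1.1 N over its 60 mm stroke, 0.2 to 0.3 m/s) then drives the tin toward -x; if nothing stops it, it is off the chute's end within a second
- chute_end (a point): Middle of the open lower edge of the chute's deck, 13 mm above the worktop, at x = -85 mm in the dispenser's frame. The slick deck slopes 14 degrees down toward it
- key_top (a point): Centre of the top face of the key, a flat grey key with small ribs, 30 mm (along the dispenser's x) by 34 mm (along y), its top 46 mm above the worktop when up; it moves with the key. It lies at x = -40 mm, y = +67 mm in the dispenser's frame
- key (a joint): Key travel in m: 0 up, 0.012 fully down (top face then 34 mm above the worktop, 10 mm above the deck beside it). A spring pushes it up: 1.5 N at the top, 5 N when fully down. The gate lets the tin go at about 0.006 to 0.008
- lane (a point): Point on the deck, in the middle of the chute's width, beside the middle of the key (x = -40 mm, y = 0, z = 24 mm in the dispenser's frame); 40 mm in front of the gate. A finger that stands here, its tip a little above the deck, stops the tin
- tin: Flat rectangular food tin with rounded corners, 63 mm wide, 105 mm long, 25 mm high, 150 g, loose in the chute with its long side along it and its nose on the gate. Origin at the centre of its underside; its y axis runs along its length, z up out of its top. At the start the origin lies at x = +48 mm in the dispenser's frame
- chilli_jar: Loose round jar, 58 mm across and 86 mm high, bystander standing near the dispenser, on the side away from the key. Origin at the centre of its underside, z up
- pepper_shaker: Loose pepper shaker, 44 mm across and 90 mm high, bystander standing on the key side of the dispenser. Origin at the centre of its underside, z up. (Beyond it, to the robot's left, a glass shelf hangs 0.5 m above the worktop over the arm's start, with its post near the dispenser's upper end: keep wrist and elbow clear)
Mind the look-alikes: they are no part of the job. There is more than one size of the tin; the job needs the smaller.

How it is judged (in metres and radians):
On the way:
1. the key is pressed down far enough to drop the gate (value of joint key above 0.0065 m).
At the end, for the whole second after the job is handed in: The key is still held down by more than 6.5 mm; the tin has popped out by at least 10 mm, still lies flat in the chute (not more than 88 mm down from its start), at rest, with a finger stopping it (more than 0.2 N) (value of joint key above 0.0065 m and contact force between the fingers and tin above 0.2 N and x of tin in the frame of dispenser between -0.04 and 0.038 m and y of tin in the frame of dispenser between -0.012 and 0.012 m and z of tin in the frame of dispenser below 0.06 m and angle between tin's own z axis and vertical below 0.42 rad and linear speed of tin below 0.02 m/s); the arm keeps its last pose, push and grip.
It fails at once if the tin slid away off the chute (x of tin in the frame of dispenser below -0.05 m).
It fails at once if the tin was lifted out of the chute (z of tin in the frame of dispenser above 0.078 m or angle between tin's own z axis and vertical above 0.8 rad).
It fails at once if the jar or the shaker was disturbed (distance of any of chilli_jar, pepper_shaker from where it was at the start of the episode above 0.03 m or angle between any of chilli_jar, pepper_shaker's own z axis and vertical above 0.5 rad).
It also fails if it takes over 37 s, if anything falls off the work surface, if the arm or the gripper's body presses on something with over 40 N, if the wrist force passes 120 N, or if a joint passes its speed limit or range.

## Working session

There is one attempt and no reset: what is moved stays moved. The work goes in short steps, Python scripts to look and compute and a shell command to move; the robot and the scene stay as the last step left them, time stands still between calls to the robot, and variables do not carry over. Pictures are saved under pics/ and viewed, and the job is handed in when it is done.

```bash
ls; mkdir -p pics
python3 - <<'E'
from plant import manip
import cv2
print(manip.observe())
for n in ["side","top","wrist"]:
    d=manip.get_image(n); cv2.imwrite(f"pics/{n}0.png",d["pixels"])
    print(n,{k:v for k,v in d.items() if k!="pixels"})
E
```

```text
pics
{'time': 0.0, 'q': array([-8.62572397e+01,  3.02797973e+01,  8.21565719e+01,  1.81408849e-04,
        6.76903642e+01, -1.02275768e+01]), 'joint_vel': array([-0.06705072,  0.00078607, -0.0432677 ,  0.06845024, -0.07193525,
        0.00153393]), 'joint_torque': array([ 1.62256129e-04, -4.42348731e+01, -1.78025097e+01, -1.07100034e-04,
        8.41158297e-03,  1.89097130e-05]), 'ee_pos': array([ 0.15086575, -0.60577366,  0.23032369]), 'eef_rot': array([[-1.41464206e-04,  2.41418202e-01, -9.70421162e-01],
       [ 2.20738660e-03, -9.70418732e-01, -2.41417920e-01],
       [-9.99997554e-01, -2.17624667e-03, -3.95623791e-04]]), 'force': array([-0.9893837 ,  0.67016867, -0.83789303]), 'torque': array([0.01292743, 0.06045762, 0.03382857]), 'finger_gap': 0.08540615193708952}
side {'fx': 368.33508842305463, 'fy': 368.33508842305463, 'cx': 326.4266578457049, 'cy': 196.4616634336606, 'distortion': array([-0.01164326,  0.        ,  0.        ,  0.        ,  0.        ]), 'world_to_cam': array([[ 0.00328194,  0.99989519, -0.01410112,  0.06341846],
       [-0.88201721,  0.00953905,  0.47112063,
[... 441 characters left out ...]
26,  0.06621468, -0.6356691 ],
       [-0.06665032, -0.01541035,  0.99765738, -0.8856371 ],
       [ 0.        ,  0.        ,  0.        ,  1.        ]])}
wrist {'fx': 279.5060283719955, 'fy': 279.5060283719955, 'cx': 317.83758259954607, 'cy': 203.085325402583, 'distortion': array([-0.02622964,  0.        ,  0.        ,  0.        ,  0.        ]), 'mount': array([[ 3.76393851e-04,  3.02327605e-01, -9.53204006e-01,
        -1.43199042e-01],
       [ 9.99999817e-01, -5.65048184e-04,  2.15655953e-04,
         1.03682815e-03],
       [-4.73407445e-04, -9.53203913e-01, -3.02327762e-01,
        -7.71160912e-02],
       [ 0.00000000e+00,  0.00000000e+00,  0.00000000e+00,
         1.00000000e+00]])}
```

View pics/side0.png

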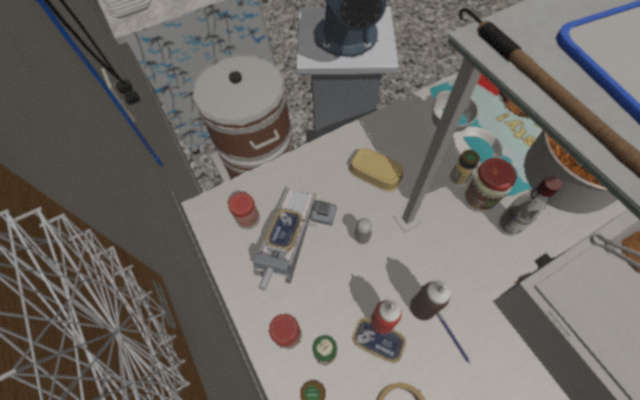

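View pics/top0.png

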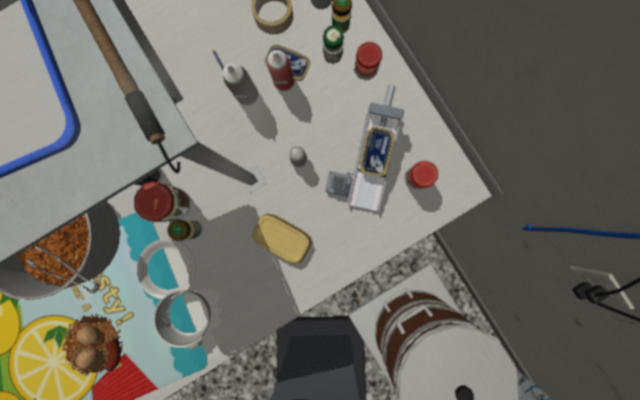

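View pics/wrist0.png

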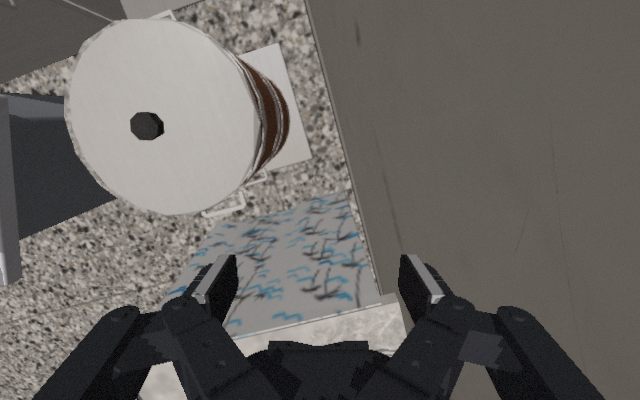

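Run:
```python
import cv2
a=cv2.imread("pics/side0.png")[170:300,215:385]; b=cv2.imread("pics/top0.png")[75:225,290:450]
cv2.imwrite("pics/sc.png",cv2.resize(a,None,fx=4.5,fy=4.5,interpolation=cv2.INTER_CUBIC))
cv2.imwrite("pics/tc.png",cv2.resize(b,None,fx=4,fy=4,interpolation=cv2.INTER_CUBIC))
```

```text
(no output)
```

View pics/sc.png

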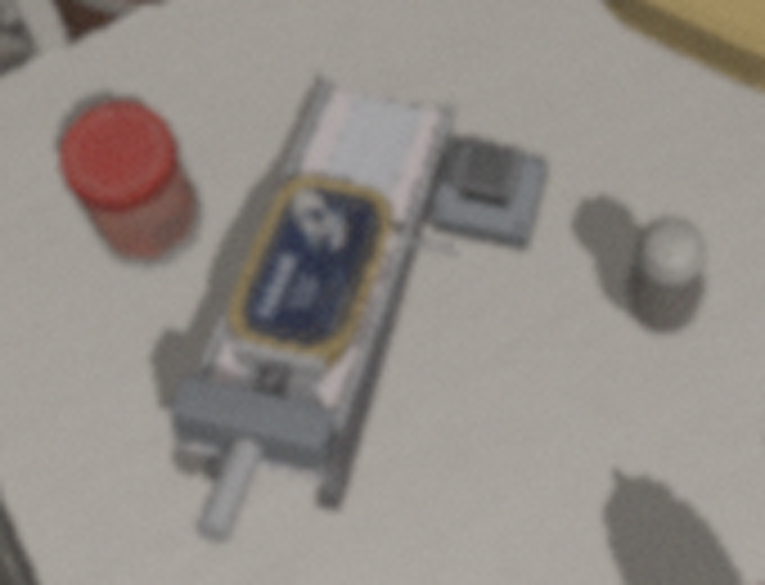

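View pics/tc.png

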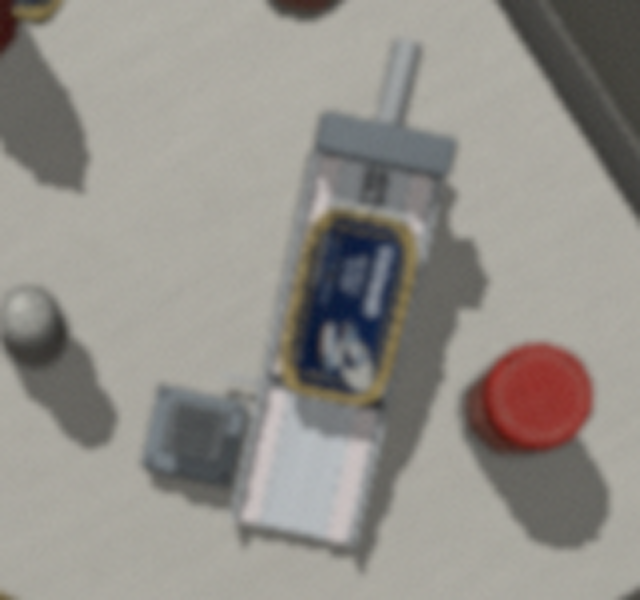

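```bash
cat > h.py <<'E'
import numpy as np,cv2
from scipy.optimize import least_squares
side=dict(f=368.335,cx=326.4267,cy=196.4617,k=-0.01164326,T=np.array([[0.00328194,0.99989519,-0.01410112,0.06341846],[-0.88201721,0.00953905,0.47112063,0.53468068],[0.47120576,0.01089124,0.88195607,-1.21140774],[0,0,0,1]]))
top=dict(f=393.12257,cx=322.0478,cy=191.9476,k=-0.00520855,T=np.array([[-0.02615107,-0.99951026,-0.01718604,-0.01842878],[0.99743364,-0.02723526,0.06621468,-0.6356691],[-0.06665032,-0.01541035,0.99765738,-0.8856371],[0,0,0,1]]))
def proj(c,P):
    p=c["T"]@np.append(P,1); x,y=p[0]/-p[2],-p[1]/-p[2]; r=1+c["k"]*(x*x+y*y)
    return np.array([c["f"]*x*r+c["cx"],c["f"]*y*r+c["cy"]])
def onz(c,uv,z):
    return least_squares(lambda q:proj(c,[q[0],q[1],z])-uv,[0.6,-0.1]).x
def R2(a): return np.array([[np.cos(a),-np.sin(a),0],[np.sin(a),np.cos(a),0],[0,0,1]])
E
python3 - <<'E'
from h import *
tc=lambda u,v:np.array([290+u/4-.375,75+v/4-.375]); sc=lambda u,v:np.array([215+u/4.5-.39,170+v/4.5-.39])
obs=[(top,tc(299,534),(-.085,0,.013)),(top,tc(350,307),(.042,0,.070)),(top,tc(195,432),(-.04,.067,.046)),
(side,sc(388,98),(-.085,0,.013)),(side,sc(312,265),(.042,0,.070)),(side,sc(487,167),(-.04,.067,.046))]
def res(p,only=None):
    return np.concatenate([proj(c,R2(p[2])@np.array(P)+[p[0],p[1],0])-uv for c,uv,P in obs if only is None or c is only])
for o in (None,top,side):
    s=least_squares(res,[.7,-.15,0],args=(o,)); print(s.x,np.degrees(s.x[2])); print(s.fun.reshape(-1,2).round(2))
s=least_squares(res,[.7,-.15,0])
p=s.x
for n,P in dict(gate=(0,0,.034),lane=(-.04,0,.024),key=(-.04,.067,.046),end=(-.085,0,.013)).items():
    print(n,R2(p[2])@np.array(P)+[p[0],p[1],0])
print("jar",onz(top,tc(539,393),.086),onz(side,sc(118,150),.086))
print("shaker top",onz(top,tc(30,315),.085),onz(side,sc(672,245),.085))
print("post", onz(top,(257,182),0),onz(side,(408,220),0))
E
```

```text
[ 0.67878904 -0.14890258 -0.225522  ] -12.921458643935502
[[-1.05 -0.26]
 [-0.42 -1.03]
 [ 0.73 -0.71]
 [-0.29 -0.5 ]
 [ 0.1  -0.91]
 [-0.56 -0.92]]
[ 0.6774003  -0.14929261 -0.2202596 ] -12.619945627069793
[[-0.67  0.37]
 [-0.32 -0.42]
 [ 0.98  0.07]]
[ 0.68066822 -0.14840371 -0.23247252] -13.319694280243148
[[ 0.12  0.2 ]
 [ 0.16 -0.15]
 [-0.28 -0.  ]]
gate [ 0.67878904 -0.14890258  0.034     ]
lane [ 0.63980194 -0.13995798  0.024     ]
key [ 0.65478416 -0.07465458  0.046     ]
end [ 0.59594146 -0.12989529  0.013     ]
jar [ 0.66548407 -0.25622548] [ 0.66582986 -0.25616308]
shaker top [0.71557713 0.0152177 ] [0.71950694 0.01663664]
post [0.66417967 0.11845094] [0.67238331 0.13230958]
```

Run:
```python
from h import *
print("shelf corner top",onz(top,(197,143),.5),"edge at img left",onz(top,(0,245),.5), onz(top,(110,0),.5),"side corner",onz(side,(452,40),.5))
def tri(us,ut):
    s=least_squares(lambda P:np.r_[proj(side,P)-us,proj(top,P)-ut],[.2,-.3,.1]);return s.x,s.fun
print("knob",tri((235,76),(464,393)))
print("canister right rim side", tri((290,95),(395,400)))
```

```text
shelf corner top [0.66065502 0.09333399] edge at img left [0.55441055 0.31097832] [0.82776977 0.19209008] side corner [0.65072917 0.09980711]
knob (array([ 0.16027403, -0.35255923, -0.02166969]), array([-0.01970287, -0.00162514, -0.01437336,  0.00145462]))
canister right rim side (array([ 0.06201942, -0.21395147, -0.21120404]), array([-3.12059651, -0.12114663, -2.32977927,  0.12653779]))
```

```bash
python3 -m pendant '[{"ty":-0.18,"tz":-0.30,"wx":13.5},{"ty":-0.18,"tz":-0.30,"wx":13.5},{"ty":-0.18,"tz":-0.30,"wx":13.5},{"ty":-0.18,"tz":-0.30,"wx":13.5},{"ty":-0.18,"tz":-0.30,"wx":13.5},{"ty":-0.18,"tz":-0.30,"wx":13.5},{"ty":-0.18,"tz":-0.30,"wx":13.5},{"ty":-0.18,"tz":-0.30,"wx":13.5}]' 95 30
```

```text
validation failed for argument at $[0]...
```

```bash
python3 -m pendant '[{"tx":0,"ty":-0.18,"tz":-0.30,"wx":13.5,"wy":0,"wz":0},{"tx":0,"ty":-0.18,"tz":-0.30,"wx":13.5,"wy":0,"wz":0},{"tx":0,"ty":-0.18,"tz":-0.30,"wx":13.5,"wy":0,"wz":0},{"tx":0,"ty":-0.18,"tz":-0.30,"wx":13.5,"wy":0,"wz":0},{"tx":0,"ty":-0.18,"tz":-0.30,"wx":13.5,"wy":0,"wz":0},{"tx":0,"ty":-0.18,"tz":-0.30,"wx":13.5,"wy":0,"wz":0},{"tx":0,"ty":-0.18,"tz":-0.30,"wx":13.5,"wy":0,"wz":0},{"tx":0,"ty":-0.18,"tz":-0.30,"wx":13.5,"wy":0,"wz":0}]' 95 30
```

```text
time: 0.95
ee_pos: [0.4017, -0.3542, 0.2311]
eef_rot: [[0.001, 0.015, -1.0], [0.003, -1.0, -0.015], [-1.0, -0.003, -0.001]]
force: [-0.4, -0.6, 0.3]
finger_gap: 0.0536
```

```bash
python3 -m pendant '[{"tx":0.08,"ty":-0.243,"tz":-0.249,"wx":13.8,"wy":0,"wz":0},{"tx":0.08,"ty":-0.243,"tz":-0.249,"wx":13.8,"wy":0,"wz":0},{"tx":0.08,"ty":-0.243,"tz":-0.249,"wx":13.8,"wy":0,"wz":0},{"tx":0.08,"ty":-0.243,"tz":-0.249,"wx":13.8,"wy":0,"wz":0},{"tx":0.08,"ty":-0.243,"tz":-0.249,"wx":13.8,"wy":0,"wz":0},{"tx":0.08,"ty":-0.243,"tz":-0.249,"wx":13.8,"wy":0,"wz":0},{"tx":0.08,"ty":-0.243,"tz":-0.249,"wx":13.8,"wy":0,"wz":0},{"tx":0.08,"ty":-0.243,"tz":-0.249,"wx":13.8,"wy":0,"wz":0}]'
python3 - <<'E'
from plant import manip
import cv2
s=manip.observe();print(s["ee_pos"],s["eef_rot"],s["q"],s["force"])
d=manip.get_image("wrist");cv2.imwrite("pics/w1.png",d["pixels"])
d=manip.get_image("side");cv2.imwrite("pics/s1.png",d["pixels"])
E
```

```text
time: 1.75
ee_pos: [0.6478, -0.1111, 0.1495]
eef_rot: [[-0.0, -0.227, -0.974], [0.001, -0.974, 0.227], [-1.0, -0.001, 0.0]]
force: [0.6, 0.1, -0.4]
finger_gap: 0.0537
[ 0.64776091 -0.11105256  0.14949092] [[-1.49093152e-04 -2.26726223e-01 -9.73958519e-01]
 [ 1.31229696e-03 -9.73957736e-01  2.26725840e-01]
 [-9.99999128e-01 -1.24431953e-03  4.42742561e-04]] [-1.94830178e+01  3.80199421e+01  8.12879641e+01  7.79959371e-02
  6.07252474e+01  8.35832243e+01] [ 0.56661656  0.10601985 -0.37896964]
```

View pics/w1.png

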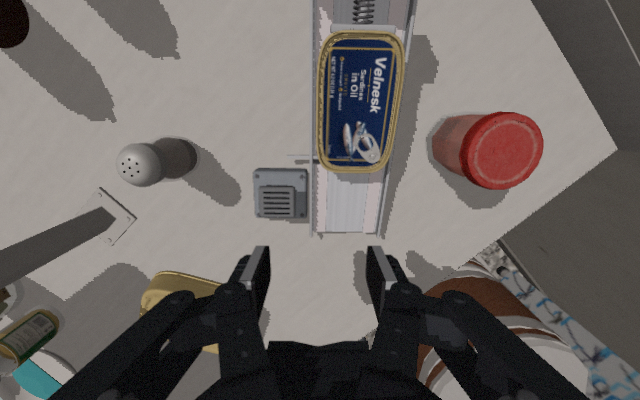

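View pics/s1.png

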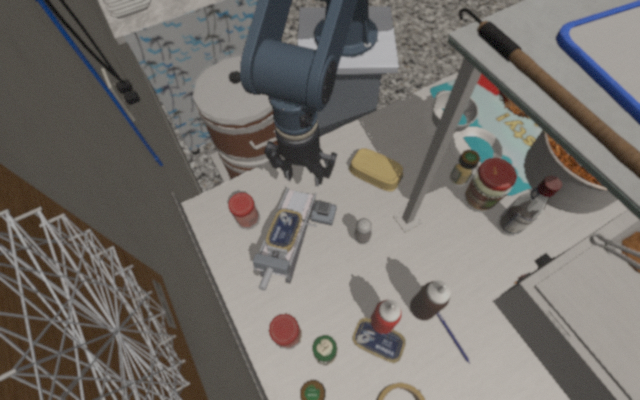

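Run:
```python
import cv2
b=cv2.imread("pics/w1.png")[0:240,230:430]
cv2.imwrite("pics/w1c.png",cv2.resize(b[130:240],None,fx=4,fy=4,interpolation=cv2.INTER_CUBIC))
b=cv2.imread("pics/w1.png")[15:180,290:430]
cv2.imwrite("pics/w1d.png",cv2.resize(b,None,fx=3.5,fy=3.5,interpolation=cv2.INTER_CUBIC))
```

```text
(no output)
```

View pics/w1c.png

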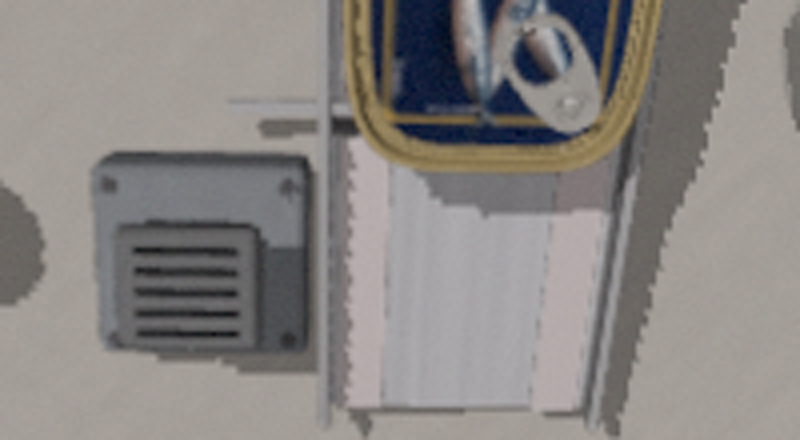

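View pics/w1d.png

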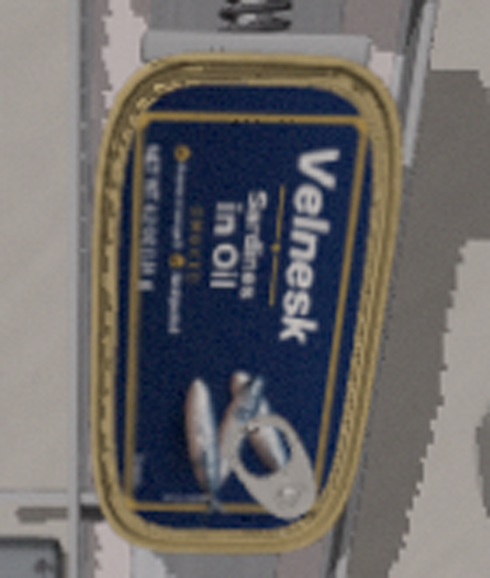

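```bash
cat >> h.py <<'E'
M=np.array([[3.76393851e-04,3.02327605e-01,-9.53204006e-01,-1.43199042e-01],[9.99999817e-01,-5.65048184e-04,2.15655953e-04,1.03682815e-03],[-4.73407445e-04,-9.53203913e-01,-3.02327762e-01,-7.71160912e-02],[0,0,0,1]])
def wcam(pos,R):
    T=np.eye(4);T[:3,:3]=R;T[:3,3]=pos
    return dict(f=279.506,cx=317.8376,cy=203.0853,k=-0.02622964,T=np.linalg.inv(T@M))
E
python3 - <<'E'
from h import *
R=np.array([[-1.49093152e-04,-2.26726223e-01,-9.73958519e-01],[1.31229696e-03,-9.73957736e-01,2.26725840e-01],[-9.99999128e-01,-1.24431953e-03,4.42742561e-04]])
pos=[0.64776091,-0.11105256,0.14949092]
w=wcam(pos,R)
obs=[((276.6,201.6),(-.04,.067,.046)),((345.9,231.9),(-.085,0,.013)),((290+216/3.5,172.6),(-.009,0,.0575)),((290+256/3.5,30.6),(.093,0,.083)),
((230+118/4,130+345/4),(-.055,.084,.046)),((230+258/4,130+345/4),(-.055,.050,.046))]
def res(p): return np.concatenate([proj(w,R2(p[2])@np.array(P)+[p[0],p[1],0])-uv for uv,P in obs])
s=least_squares(res,[.68,-.149,-.22]);p=s.x;print(p,np.degrees(p[2]));print(s.fun.reshape(-1,2).round(2))
for n,P in dict(lane=(-.04,0,.024),key=(-.04,.067,.046)).items():
    print(n,R2(p[2])@np.array(P)+[p[0],p[1],0])
# finger tip positions predicted
for y in (-.0335,.0335):
    print("tip px",proj(w,np.array(pos)+R@np.array([0,y,0])))
E
```

```text
[ 0.67890602 -0.14929902 -0.2394406 ] -13.718935542667845
[[ 0.09  0.52]
 [-1.89  1.3 ]
 [ 0.38 -0.22]
 [ 0.47 -2.07]
 [-0.29  0.86]
 [ 0.77  1.27]]
lane [ 0.64004718 -0.13981265  0.024     ]
key [ 0.65593685 -0.07472411  0.046     ]
tip px [257.59753545 255.77846451]
tip px [374.53255661 255.85657562]
```

```bash
python3 -m pendant '[{"tx":0.04,"ty":-0.0037,"tz":0.001,"wx":0,"wy":0,"wz":0},{"tx":0.07,"ty":-0.0037,"tz":0.001,"wx":0,"wy":0,"wz":0},{"tx":0.09,"ty":-0.0037,"tz":0.001,"wx":0,"wy":0,"wz":0},{"tx":0.09,"ty":-0.0037,"tz":0.001,"wx":0,"wy":0,"wz":0},{"tx":0.09,"ty":-0.0037,"tz":0.001,"wx":0,"wy":0,"wz":0},{"tx":0.09,"ty":-0.0037,"tz":0.001,"wx":0,"wy":0,"wz":0}]'
python3 - <<'E'
from plant import manip
import cv2
s=manip.observe();print(s["ee_pos"],s["force"])
d=manip.get_image("wrist");cv2.imwrite("pics/w2.png",d["pixels"])
d=manip.get_image("side");cv2.imwrite("pics/s2.png",cv2.resize(d["pixels"][130:290,215:385],None,fx=4,fy=3.7,interpolation=cv2.INTER_CUBIC))
E
```

```text
time: 2.45
ee_pos: [0.6462, -0.112, 0.0631]
eef_rot: [[0.003, -0.232, -0.973], [-0.001, -0.973, 0.232], [-1.0, 0.001, -0.003]]
force: [-0.3, -0.1, 0.4]
finger_gap: 0.0536
[ 0.64621931 -0.11204926  0.06314315] [-0.25998137 -0.10589213  0.37171749]
```

View pics/w2.png

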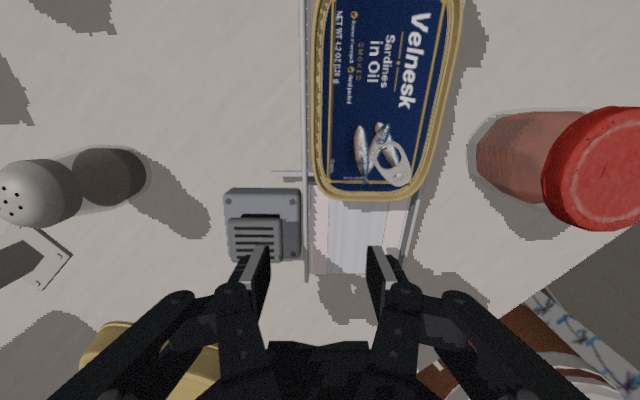

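View pics/s2.png

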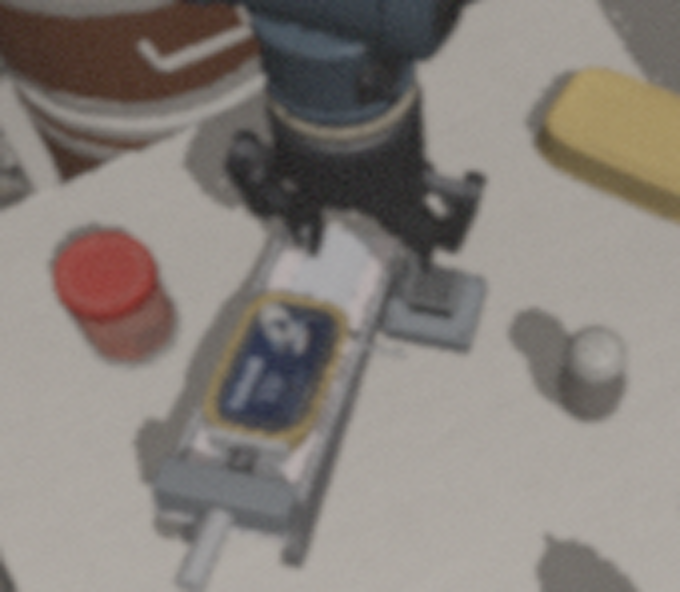

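Run:
```python
from plant import manip
from h import *
for i in range(4):
    s=manip.observe();print(s["time"],s["ee_pos"],s["force"],s["joint_vel"].round(2))
    d=manip.get_image("wrist")
cv2.imwrite("pics/w3.png",d["pixels"])
b=d["pixels"]
cv2.imwrite("pics/w3c.png",cv2.resize(b[160:320,210:430],None,fx=3.6,fy=3.6,interpolation=cv2.INTER_CUBIC))
w=wcam(s["ee_pos"],s["eef_rot"])
a=-.232
for P in [(-.04,.067,.046),(-.055,.084,.046),(-.025,.084,.046),(-.055,.05,.046),(-.025,.05,.046),(-.009,0,.0575),(-.085,0,.013)]:
    print(P,proj(w,R2(a)@np.array(P)+[.6789,-.149,0]))
```

```text
2.55 [ 0.64637543 -0.11149228  0.06320153] [ 0.72386646 -0.1535345   0.12648396] [ 0.41  0.2   0.18 -0.02 -0.09  0.12]
2.6 [ 0.64627503 -0.11116259  0.0629807 ] [ 0.55255889 -0.09768768 -0.45862387] [ 0.47  0.28  0.23 -0.03  0.04  0.04]
2.65 [ 0.64613159 -0.11099849  0.062737  ] [ 0.70158989  0.38859984 -0.02703192] [ 0.3   0.38  0.32  0.04 -0.02 -0.03]
2.7 [ 0.64597368 -0.11080603  0.06242433] [ 0.09531296 -0.55197433  0.90858808] [ 0.17  0.42  0.19 -0.04 -0.02  0.  ]
(-0.04, 0.067, 0.046) [256.66869478 242.08371018]
(-0.055, 0.084, 0.046) [231.98712451 263.19754838]
(-0.025, 0.084, 0.046) [227.366383   219.71870138]
(-0.055, 0.05, 0.046) [284.58912646 263.3208335 ]
(-0.025, 0.05, 0.046) [282.78660476 219.75163086]
(-0.009, 0, 0.0575) [369.34252317 200.15819712]
(-0.085, 0, 0.013) [354.04696114 275.87952102]
```

View pics/w3c.png

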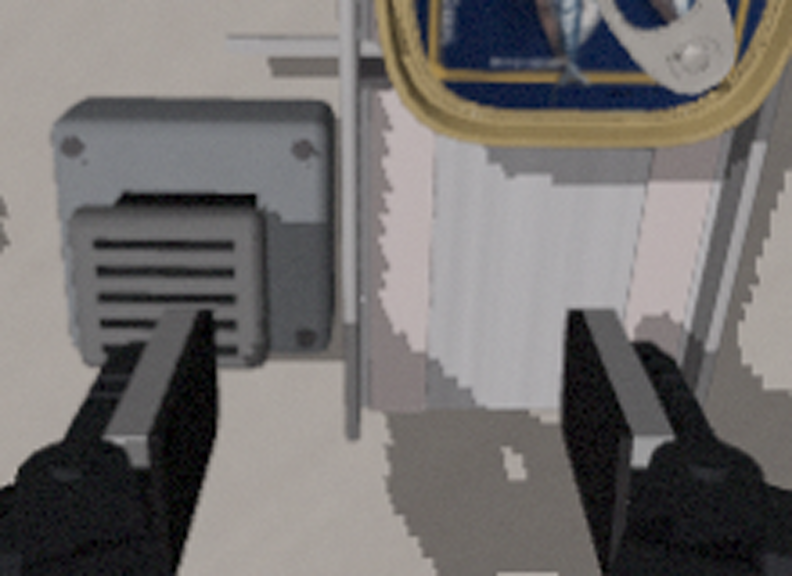

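Run:
```python
from h import *
w=wcam(np.zeros(3),np.eye(3))
for t in (-.012,-.009,-.006,-.003,0): print(t,proj(w,[t,-.0268,-.011]),proj(w,[t,.0268,-.011]))
for c in [(213,312),(165,312),(568,312),(612,312),(150,437)]: print(c,(210+c[0]/3.6,160+c[1]/3.6))
```

```text
-0.012 [264.32158035 247.98788063] [367.4446346  248.05576865]
-0.009 [265.35240451 245.41349572] [366.4928818 245.4794256]
-0.006 [266.34460132 242.93601773] [365.57680932 243.0000999 ]
-0.003 [267.30028808 240.55011023] [364.69446025 240.61244634]
0 [268.22143111 238.25081913] [363.84401732 238.31150291]
(213, 312) (269.1666666666667, 246.66666666666669)
(165, 312) (255.83333333333334, 246.66666666666669)
(568, 312) (367.77777777777777, 246.66666666666669)
(612, 312) (380.0, 246.66666666666669)
(150, 437) (251.66666666666666, 281.3888888888889)
```

```bash
python3 -m pendant '[{"tx":0.012,"ty":-0.001,"tz":-0.001,"wx":0,"wy":0,"wz":0},{"tx":0.012,"ty":-0.001,"tz":-0.001,"wx":0,"wy":0,"wz":0},{"tx":0.012,"ty":-0.001,"tz":-0.001,"wx":0,"wy":0,"wz":0},{"tx":0.012,"ty":-0.001,"tz":-0.001,"wx":0,"wy":0,"wz":0},{"tx":0.012,"ty":-0.001,"tz":-0.001,"wx":0,"wy":0,"wz":0},{"tx":0.012,"ty":-0.001,"tz":-0.001,"wx":0,"wy":0,"wz":0},{"tx":0.012,"ty":-0.001,"tz":-0.001,"wx":0,"wy":0,"wz":0},{"tx":0.012,"ty":-0.001,"tz":-0.001,"wx":0,"wy":0,"wz":0}]'
python3 - <<'E'
from plant import manip
import cv2
for i in range(2):
    d=manip.get_image("wrist");s=manip.observe();print(s["ee_pos"],s["force"],s["joint_vel"].round(2))
b=d["pixels"];cv2.imwrite("pics/w4c.png",cv2.resize(b[160:320,210:430],None,fx=3.6,fy=3.6,interpolation=cv2.INTER_CUBIC))
E
```

```text
time: 3.55
ee_pos: [0.6467, -0.1098, 0.0494]
eef_rot: [[0.0, -0.231, -0.973], [-0.0, -0.973, 0.231], [-1.0, 0.0, -0.0]]
force: [0.4, 0.2, -0.2]
finger_gap: 0.0536
[ 0.64669901 -0.10982203  0.04940818] [ 0.4317129  -0.34567194 -0.63206475] [ 0.02  0.06  0.09 -0.    0.03  0.03]
[ 0.64671083 -0.10982544  0.04940563] [0.75405026 0.22267748 0.16756474] [0.03 0.04 0.02 0.04 0.07 0.04]
```

View pics/w4c.png

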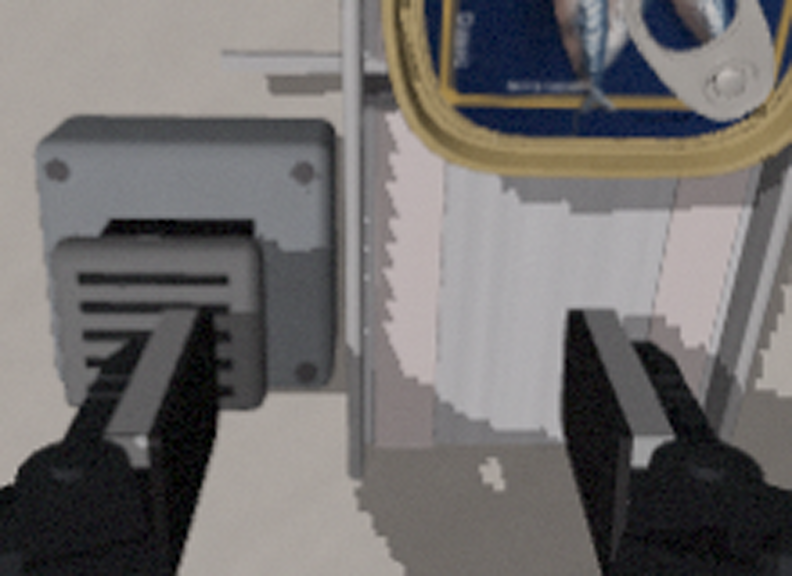

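```bash
python3 -m pendant '[{"tx":0,"ty":-0.004,"tz":0,"wx":0,"wy":0,"wz":0},{"tx":0,"ty":-0.004,"tz":0,"wx":0,"wy":0,"wz":0},{"tx":0,"ty":-0.004,"tz":0,"wx":0,"wy":0,"wz":0},{"tx":0,"ty":-0.004,"tz":0,"wx":0,"wy":0,"wz":0},{"tx":0.002,"ty":-0.004,"tz":0,"wx":0,"wy":0,"wz":0},{"tx":0.002,"ty":-0.004,"tz":0,"wx":0,"wy":0,"wz":0},{"tx":0.002,"ty":-0.004,"tz":0,"wx":0,"wy":0,"wz":0},{"tx":0.002,"ty":-0.004,"tz":0,"wx":0,"wy":0,"wz":0}]'
python3 - <<'E'
from plant import manip
import cv2,numpy as np
F=[]
for i in range(8):
    d=manip.get_image("wrist");s=manip.observe();F.append(s["force"])
print(s["ee_pos"],np.mean(F,0))
b=d["pixels"];cv2.imwrite("pics/w5c.png",cv2.resize(b[160:320,210:430],None,fx=3.6,fy=3.6,interpolation=cv2.INTER_CUBIC))
E
```

```text
time: 4.45
ee_pos: [0.6476, -0.1059, 0.0473]
eef_rot: [[-0.0, -0.231, -0.973], [0.0, -0.973, 0.231], [-1.0, -0.0, 0.0]]
force: [-0.4, 0.2, 0.3]
finger_gap: 0.0538
[ 0.64758753 -0.10590458  0.04734057] [-0.31642975  0.16361801 -0.15655582]
```

View pics/w5c.png

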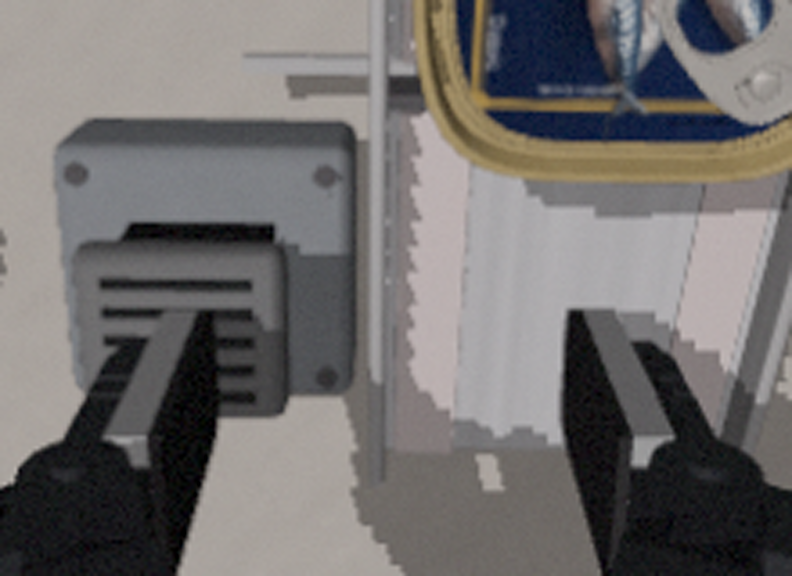

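```bash
python3 -m pendant '[{"tx":0.006,"ty":0,"tz":0,"wx":0,"wy":0,"wz":0},{"tx":0.012,"ty":0,"tz":0,"wx":0,"wy":0,"wz":0},{"tx":0.015,"ty":0,"tz":0,"wx":0,"wy":0,"wz":0},{"tx":0.015,"ty":0,"tz":0,"wx":0,"wy":0,"wz":0},{"tx":0.015,"ty":0,"tz":0,"wx":0,"wy":0,"wz":0},{"tx":0.015,"ty":0,"tz":0,"wx":0,"wy":0,"wz":0},{"tx":0.015,"ty":0,"tz":0,"wx":0,"wy":0,"wz":0},{"tx":0.015,"ty":0,"tz":0,"wx":0,"wy":0,"wz":0}]'
python3 - <<'E'
from plant import manip
import cv2,numpy as np
F=[]
for i in range(8):
    d=manip.get_image("wrist");s=manip.observe();F.append(s["force"])
print(s["ee_pos"],np.mean(F,0))
b=d["pixels"];cv2.imwrite("pics/w6c.png",cv2.resize(b[130:320,210:430],None,fx=3.1,fy=3.1,interpolation=cv2.INTER_CUBIC))
E
```

```text
time: 5.65
ee_pos: [0.6477, -0.1059, 0.0325]
eef_rot: [[0.0, -0.231, -0.973], [-0.0, -0.973, 0.231], [-1.0, -0.0, -0.0]]
force: [0.6, -0.6, 2.9]
finger_gap: 0.0535
[ 0.64760145 -0.10593406  0.03233459] [0.81747643 0.08680447 2.42909643]
```

View pics/w6c.png

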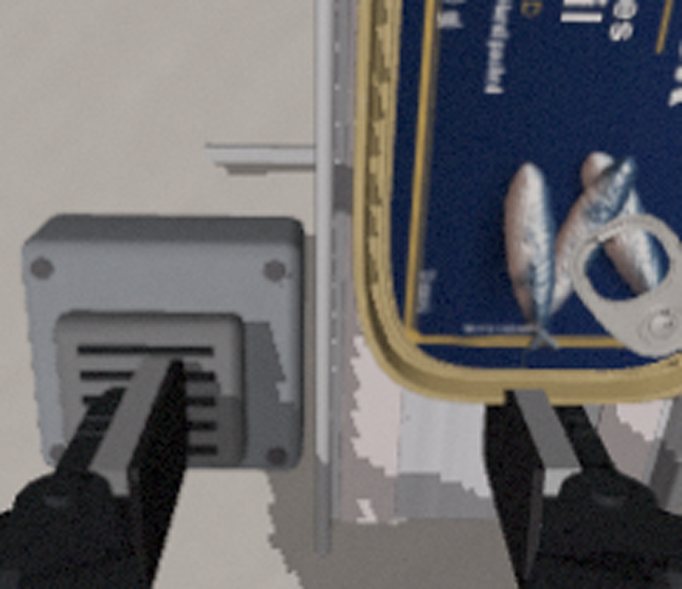

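```bash
python3 -m pendant '[{"tx":0.001,"ty":0,"tz":0,"wx":0,"wy":0,"wz":0},{"tx":0.002,"ty":0,"tz":0,"wx":0,"wy":0,"wz":0},{"tx":0.003,"ty":0,"tz":0,"wx":0,"wy":0,"wz":0},{"tx":0.004,"ty":0,"tz":0,"wx":0,"wy":0,"wz":0},{"tx":0.004,"ty":0,"tz":0,"wx":0,"wy":0,"wz":0},{"tx":0.004,"ty":0,"tz":0,"wx":0,"wy":0,"wz":0},{"tx":0.004,"ty":0,"tz":0,"wx":0,"wy":0,"wz":0},{"tx":0.004,"ty":0,"tz":0,"wx":0,"wy":0,"wz":0}]'
python3 - <<'E'
from plant import manip
import cv2,numpy as np
F=[]
for i in range(16):
    d=manip.get_image("wrist");s=manip.observe();F.append(s["force"])
print(s["ee_pos"],np.mean(F,0),np.std(F,0))
b=d["pixels"];cv2.imwrite("pics/w7c.png",cv2.resize(b[130:320,210:430],None,fx=3.1,fy=3.1,interpolation=cv2.INTER_CUBIC))
E
```

```text
time: 6.85
ee_pos: [0.6477, -0.1059, 0.0301]
eef_rot: [[0.0, -0.23, -0.973], [-0.0, -0.973, 0.23], [-1.0, -0.0, -0.0]]
force: [-2.6, 0.6, 12.9]
finger_gap: 0.0536
[ 0.64770341 -0.10586746  0.0301186 ] [-2.27267964  0.29015113 11.95896407] [0.55566468 0.45418794 0.50918836]
```

View pics/w7c.png

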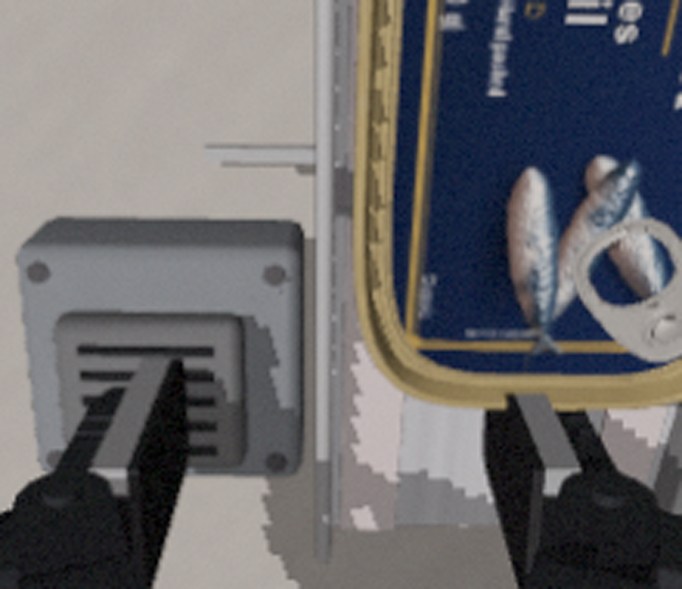

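Run:
```python
from h import *
def R(a): # tool y at -90+a deg
    y=np.array([-.231,-.973,0]);x=np.array([0,0,-1.]);return np.c_[x,y/np.linalg.norm(y),np.cross(x,y/np.linalg.norm(y))]
for n,pos,rect in [("w5",[.6476,-.1059,.0473],(210+75/3.6,160+242/3.6,210+285/3.6,160+412/3.6)),
 ("w6",[.6477,-.1059,.0324],(210+55/3.1,130+313/3.1,210+242/3.1,130+466/3.1)),
 ("w7",[.6477,-.1059,.0301],(210+55/3.1,130+314/3.1,210+242/3.1,130+466/3.1))]:
    w=wcam(pos,R(0)); print(n,np.round(rect,1))
    for z in (.046,.042,.038,.034):
        c=np.array([proj(w,R2(-.232)@np.array([x,y,z])+[.6789,-.149,0]) for x,y in((-.055,.084),(-.025,.084),(-.055,.05),(-.025,.05))])
        print(z, "L%.1f R%.1f T%.1f B%.1f"%(c[1,0],(c[2,0]+c[3,0])/2,(c[1,1]+c[3,1])/2,(c[0,1]+c[2,1])/2))
```

```text
w5 [230.8 227.2 289.2 274.4]
0.046 L228.3 R289.6 T230.2 B276.8
0.042 L230.4 R290.2 T227.4 B273.2
0.038 L232.4 R290.9 T224.8 B269.7
0.034 L234.3 R291.5 T222.3 B266.4
w6 [227.7 231.  288.1 280.3]
0.046 L219.5 R286.9 T241.9 B292.1
0.042 L222.0 R287.7 T238.5 B287.7
0.038 L224.4 R288.4 T235.4 B283.6
0.034 L226.7 R289.1 T232.4 B279.7
w7 [227.7 231.3 288.1 280.3]
0.046 L217.9 R286.4 T243.9 B294.7
0.042 L220.6 R287.3 T240.4 B290.2
0.038 L223.0 R288.0 T237.2 B286.0
0.034 L225.4 R288.7 T234.1 B281.9
```

Run:
```python
from plant import manip
import cv2
d=manip.get_image("side");cv2.imwrite("pics/s8.png",cv2.resize(d["pixels"][150:280,225:365],None,fx=5,fy=4.5,interpolation=cv2.INTER_CUBIC))
d=manip.get_image("top");cv2.imwrite("pics/t8.png",cv2.resize(d["pixels"][85:225,310:440],None,fx=4.2,fy=4.2,interpolation=cv2.INTER_CUBIC))
print(manip.observe()["time"],manip.observe()["joint_torque"])
```

```text
7.75 [  0.11221435 -43.23584676 -10.87585419  -0.21390958  -0.64135641
  -0.10857623]
```

View pics/s8.png

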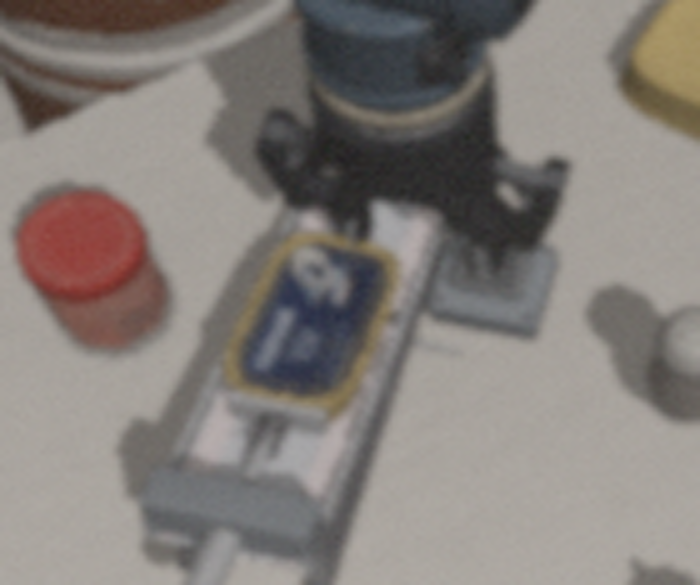

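View pics/t8.png

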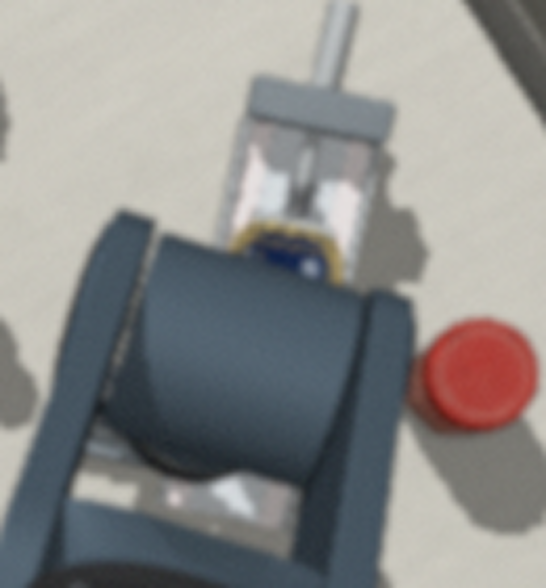

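```bash
python3 -m pendant '[{"tx":-0.001,"ty":0,"tz":0,"wx":0,"wy":0,"wz":0},{"tx":-0.001,"ty":0,"tz":0,"wx":0,"wy":0,"wz":0},{"tx":-0.001,"ty":0,"tz":0,"wx":0,"wy":0,"wz":0},{"tx":-0.001,"ty":0,"tz":0,"wx":0,"wy":0,"wz":0},{"tx":-0.001,"ty":0,"tz":0,"wx":0,"wy":0,"wz":0},{"tx":-0.001,"ty":0,"tz":0,"wx":0,"wy":0,"wz":0}]'
python3 - <<'E'
from plant import manip
import cv2,numpy as np
from h import *
F=[]
for i in range(16):
    d=manip.get_image("wrist");s=manip.observe();F.append(np.r_[s["force"],s["torque"]])
print(s["time"],s["ee_pos"],np.mean(F,0))
b=d["pixels"];cv2.imwrite("pics/w9.png",b)
p=(.6789,-.149,0);a=-.232
def tin(xo): # tin origin on deck
    z=.034+xo*np.tan(np.radians(14)); return lambda u,h: R2(a)@np.array([xo+u*.970-h*.242,0,z+u*.242+h*.970])+p
w=wcam(s["ee_pos"],s["eef_rot"])
for x in (.015,.02,.025,.03,.035): print(x,"side centre",proj(side,tin(x)(0,.025)),"wrist nose",proj(w,tin(x)(-.0525,.025)))
E
```

```text
time: 8.35
ee_pos: [0.6477, -0.1059, 0.0302]
eef_rot: [[0.0, -0.231, -0.973], [-0.0, -0.973, 0.231], [-1.0, 0.0, -0.0]]
force: [-1.4, -0.4, 8.0]
finger_gap: 0.0536
9.15 [ 0.64765278 -0.10588306  0.03023523] [-1.30880854  0.05708687  8.2816087   0.22403504  0.10551659 -0.12734521]
0.015 side centre [288.36156609 215.89994072] wrist nose [383.98672516 276.67196351]
0.02 side centre [287.69700336 217.62543879] wrist nose [385.28559747 269.345315  ]
0.025 side centre [287.02705008 219.36498031] wrist nose [386.63378012 261.72259367]
0.03 side centre [286.35164163 221.11873427] wrist nose [388.03395815 253.78648424]
0.035 side centre [285.67071234 222.88687232] wrist nose [389.48899788 245.51838077]
```

View pics/w9.png

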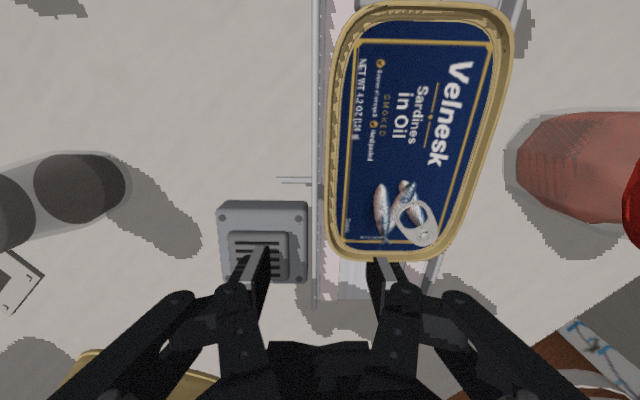

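```bash
cat > rd.py <<'E'
from plant import manip
import numpy as np,cv2,sys
F=[]
for i in range(12):
    d=manip.get_image("wrist");s=manip.observe();F.append(np.r_[s["force"],s["torque"]])
R=s["eef_rot"];m=np.mean(F,0)
print(s["time"],s["ee_pos"].round(4),"F world",m[:3].round(2),"F tool",(R.T@m[:3]).round(2),"M tool",(R.T@m[3:]).round(3))
cv2.imwrite(f"pics/{sys.argv[1]}.png",cv2.resize(d["pixels"][130:320,210:430],None,fx=3.1,fy=3.1,interpolation=cv2.INTER_CUBIC))
E
python3 -m pendant '[{"tx":-0.001,"ty":0,"tz":0,"wx":0,"wy":0,"wz":0},{"tx":-0.001,"ty":0,"tz":0,"wx":0,"wy":0,"wz":0},{"tx":-0.001,"ty":0,"tz":0,"wx":0,"wy":0,"wz":0},{"tx":-0.001,"ty":0,"tz":0,"wx":0,"wy":0,"wz":0}]'; python3 rd.py wa
python3 -m pendant '[{"tx":0,"ty":0,"tz":-0.001,"wx":0,"wy":0,"wz":0},{"tx":0,"ty":0,"tz":-0.003,"wx":0,"wy":0,"wz":0},{"tx":0,"ty":0,"tz":-0.003,"wx":0,"wy":0,"wz":0},{"tx":0,"ty":0,"tz":-0.003,"wx":0,"wy":0,"wz":0},{"tx":0,"ty":0,"tz":-0.003,"wx":0,"wy":0,"wz":0},{"tx":0,"ty":0,"tz":-0.003,"wx":0,"wy":0,"wz":0}]'; python3 rd.py wb
```

```text
time: 9.55
ee_pos: [0.6476, -0.1059, 0.0303]
eef_rot: [[0.0, -0.231, -0.973], [-0.0, -0.973, 0.231], [-1.0, -0.0, -0.0]]
force: [0.1, 0.2, 4.3]
finger_gap: 0.0537
10.15 [ 0.6476 -0.1059  0.0303] F world [ 0.28 -0.08  4.56] F tool [-4.56  0.01 -0.29] M tool [ 0.165  0.064 -0.134]
time: 10.75
ee_pos: [0.6477, -0.1059, 0.0303]
eef_rot: [[-0.006, -0.23, -0.973], [0.001, -0.973, 0.23], [-1.0, -0.0, 0.006]]
force: [-4.9, 0.1, 7.5]
finger_gap: 0.0536
11.35 [ 0.6477 -0.1059  0.0302] F world [-4.65  0.16  8.77] F tool [-8.74  0.91  4.61] M tool [ 0.071 -0.726 -0.072]
```

View pics/wb.png

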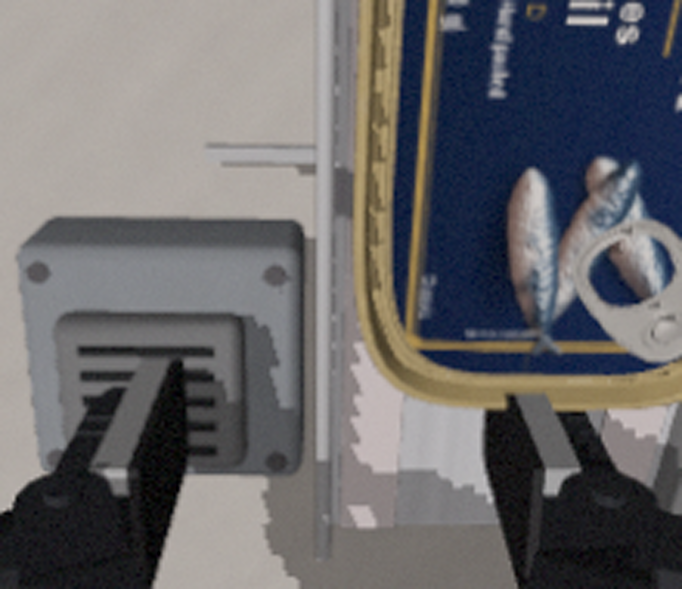

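```bash
python3 rd.py wc
python3 - <<'E'
from plant import manip
import cv2
d=manip.get_image("side");cv2.imwrite("pics/sd.png",cv2.resize(d["pixels"][150:280,225:385],None,fx=4.5,fy=4.5,interpolation=cv2.INTER_CUBIC))
E
```

```text
11.95 [ 0.6478 -0.1059  0.0302] F world [-4.83  0.58  8.62] F tool [-8.59  0.55  4.89] M tool [ 0.062 -0.703 -0.08 ]
```

View pics/sd.png

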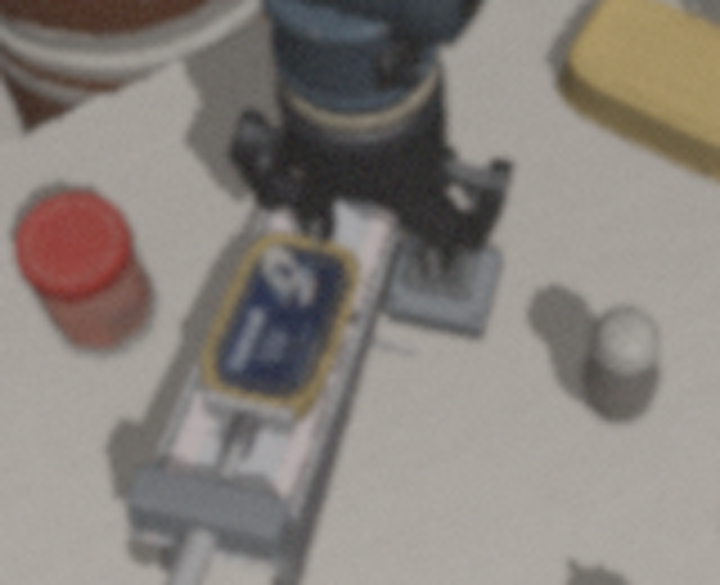

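The tin is still, with its nose against the lane finger and the key fully down. The jar and the shaker have not moved. I'm handing the job in.

Run:
```python
from plant import manip
print(manip.job_done())
```

```text
the job is handed in; nothing more can be done
None
```

I pressed the key with one finger while the other stood in the lane. The tin popped out against that finger and stopped, and I handed the job in at about 12 s with both fingers holding. No verdict was reported.

**Last checks:**
- **Key:** it is fully down, about 12 mm of travel, held with about 8.6 N. Its size in the wrist picture fits a top face about 34 mm above the worktop.
- **Tin:** it is at about x = +25 mm, so it came out about 22 mm. It looks flat and did not move between the last pictures.
- **Contact on the tin:** I could not read this directly. The balance of force and moment at the wrist suggests about 3 N on the lane finger.
- **Jar and shaker:** they stand where they were.

**What did not go as expected:**
- **First press:** the force of 2.4 N was lower than expected for a key already nearly fully down. I pressed a further 4 mm, and it rose to 12 N at the key's stop. I then backed off 2 mm.
- **Nudge towards the tin:** a final 3 mm command produced almost no movement, only about 4.6 N more sideways load. Most of that was probably friction on the key, so it did not confirm the contact force on its own.

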